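Seat the rocking pot cover

TASK

One of the four identical green covers on the tackle pots is not fully home. Press with a fingertip on the ends of the covers, one after another, until you find the one that rocks, then press that one down in its middle until it sits fully home and level, and take the hand away. Use ordinary finger pressure, do not pick up any cover, and leave the other things where they are.

Things in the scene. Friction and masses are not known exactly. Their poses are not given: they have to be found in the camera images.
- cover1: One of four identical green covers, 91 (x) by 63 (y) mm: a flat 5 mm plate, skirt 12 mm down round the pot. Origin: centre of the plate's underside (top face 5 mm above it), x along its length, z up. Black 22 mm square in the middle; two white spots 30 mm either way along x are the ends to press. Any of the four may be the one that rocks.
- cover2: Identical to cover1. About all covers: a seated one lies all round on its rigid pot's rim (80 by 52 mm) and does not yield to a press on a white spot. The pots are not equally tall, and all four covers start level at one height, so height does not tell which is unseated.
- cover3: Identical to cover1. About all covers: the unseated one, whichever it is, rides on a stiff clip bar, 12 mm wide, across its middle, 5 mm above its rim. A light press (under 2 N) on either white spot tips it about 0.14 rad (the spot sinks about 3 mm, the end 5 mm) until the end meets the rim; released, it falls back level.
- cover4: Identical to cover1. About all covers: pressed in the middle with about 11 to 14 N, the unseated one goes 5 mm down with its clip, stops on its rim and stays, rocking no more; it then lies about 5 mm lower than the other three. Skirts have 3 mm play round the rims.
- rack: fixed dark oak board, 300 (x) by 260 (y) by 18 mm thick, low rails along its two long sides, carrying four grey pots two by two; origin under its centre on the table. The covers' centres are about 65 mm either way along its x and 55 mm either way along its y, their x along its x; their plate undersides start 75 mm above the table
- float: loose orange plastic float, 32 mm across, 44 mm high, standing on the oak board between the four pots, its top below the covers; origin under its foot. Leave alone
- tin: loose closed aluminium tin, 60 mm across, 38 mm high, on the table just beside the rack; origin under its centre. Leave alone
- reel_seat: loose black plastic reel seat, 85 by 26 by 22 mm, lying on the table just beside the rack; origin under its centre, x along it. Leave alone
- dish: loose white ceramic dish of brass swivels, 90 mm across, 24 mm high; origin under its centre. Leave alone
- fish_scale: loose stainless steel fish scale, body 95 by 34 by 20 mm with a hook reaching 108 mm along +x; origin under the body's centre. Leave alone
- screwdriver: loose screwdriver lying on the table, handle to its -x. Leave alone

How it is judged:
By the outcome, as a careful person would: the job done as asked, in the order asked, and still so for the second after the job is handed in, with the robot touching nothing.
It also fails if it takes over 48 s, if anything falls off the work surface, if the arm or the gripper's body presses on something with over 40 N, if the wrist force passes 120 N, or if a joint passes its speed limit or range.

ROBOT

A 7-joint arm with a two-finger parallel gripper is mounted at the origin on the work surface. World frame = base frame: x ahead of the robot, y to its left, z up, the work surface at z = 0. Lengths are in m, angles in rad, forces in N, time in s.
With the tool pointing down it reaches from about 0.4 to 0.875 m from the base axis. Payload 4.4 kg.
Tool frame: the origin (TCP) lies at the very end of the fingers, on their centre line; the grasp point (between the pads) lies 19 mm behind it; z points along the fingers, y is the line along which they close (so a half turn about z gives the same grasp; the last joint's range is limited). The gripper opens to 85 mm and grips with 20 to 120 N. Pads are 22 mm wide; open, the fingers measure 114 mm over their backs; the gripper's body (76 mm by 85 mm) begins 54 mm behind the grasp point. The pads swing forward as they close: fully open they stand 13 mm farther back than shut.
Start: joints at [1.133, 0.628, 0.038, 1.517, -0.027, 0.996, -0.02], TCP at [0.236, -0.606, 0.231] pointing down, gripper open.
Joint ranges: [-3.06, 3.06], [-0.37, 2.12], [-1.25, 1.32], [0.18, 2.47], [-1.1, 4.24], [0.23, 1.98], [-2.94, 2.94]. Speed limits (rad/s): [2.57, 2.57, 3.14, 3.14, 3.14, 3.14, 3.14].

INTERFACE

Orientations are given as a unit quaternion [x, y, z, w].
In Python, from workcell import bot, cams, spotter gives the robot as it stands. Calls block until the motion is done:
- bot.move_ptp(position, orientation): joint-space move of the TCP to a pose.
- bot.move_straight(position, frame=None, velocity=0.15, guard=None): straight line of the TCP; frame=None keeps the orientation; velocity is the mean speed in m/s. With guard (N) it stops when the force on the tool has changed by that much, and returns True; else False.
- bot.set_joints(angles): joint-space move.
- bot.grip(opening): finger opening in m; the grip force is fixed at half the most; returns when the fingers have stopped.
- bot.sleep(seconds).
- bot.ik(position, orientation): joint angles nearest the present ones, or None.
- cams.get_image(name): name is "side" or "top" or "wrist"; returns (picture, depth): 400x640x3 uint8, red, green, blue; 400x640 float32, m along the optical axis (not along the pixel's ray), 0 where there is no reading.
- cams.camera_params(name): a dict with "mtx" (3x3 intrinsics, pixels), "R" (3x3) and "t" (3): a world point X has camera coordinates R X + t. Camera axes: x right, y down, z forward; pixel columns grow to the right and rows downward; lengths in m; the calibration is good to about 2 mm. A picture is of the moment at which its call begins: read the wrist's pose just before it. camera_params takes no time and is no camera call; for the wrist camera it gives the pose at the moment of the call.
A pose or a line that the arm cannot do raises bot.PlanningError and nothing moves.
- bot.close_job(): hands the job in; it is judged then, once.
Trained networks look in the newest picture that a camera, given by its name, has taken for a name from the list of things; names that differ only in an ending like _2 or _b are one class to them, and where a whole thing is asked for, a point or a joint stands for the part that bears it (a point fixed in the world has none). Each returns a list of dicts, best first, with "confidence" (0 to 1); they miss things now and then, are a little off and sometimes report something else, mostly with a low value. They report only what shows in the picture. A call takes as long as a camera call.
- spotter.search_frame(camera, label): "box" ([left, top, right, bottom] in pixels, round what is visible of it).
- spotter.regions_of(camera, label): "region" (400x640 bool, what is visible of it) and "box" ([left, top, right, bottom] in pixels, round what is visible of it).
Readings, each from a call of its own:
- bot.get_time(): time.
- bot.get_qpos(): joint angles.
- bot.get_joint_velocities(): joint speeds.
- bot.get_effort(): joint torques, N m.
- bot.get_ee_pos(): TCP position.
- bot.get_tool_rot(): TCP orientation.
- bot.get_contact_force(): force on the tool from outside, world axes, zero at the start.
- bot.get_ft_torque(): the same for the moment, N m.
- bot.get_gripper_width(): finger opening in m.
- bot.get_gripper_force(): force on a finger pad.
Only numpy, scipy, OpenCV 4.12 (cv2) and the standard library are available. Lean on these libraries where they do the work, as an engineer would, in place of code of your own. Each camera call takes 0.05 s, during which the arm holds its last target. There are 200 camera calls.

## Working session

There is one attempt and no reset: what is moved stays moved. The work goes in short steps, each a Python script; the robot and the scene stay as the last script left them, time stands still between calls to the robot, and variables do not carry over. Pictures are saved under pics/ and viewed, at most 10 in all, crops included, and the job is handed in when it is done.

```bash
mkdir -p pics; python3 - <<'E'
from workcell import bot,cams
import cv2,numpy as np
for n in("top","side"):
    p,d=cams.get_image(n);cv2.imwrite(f"pics/{n}0.png",p[:,:,::-1]);np.savez(f"{n}0.npz",p=p,d=d,**cams.camera_params(n))
print(bot.get_time(),bot.get_tool_rot(),cams.camera_params("top"))
E
```

```text
0.1 [ 9.82770746e-01  1.84826872e-01 -1.56500273e-04 -8.14859762e-04] {'mtx': array([[416.76353241,   0.        , 319.63116633],
       [  0.        , 416.76353241, 201.56373249],
       [  0.        ,   0.        ,   1.        ]]), 'R': array([[-0.01026696, -0.9999459 , -0.00166863],
       [-0.99787254,  0.01035308, -0.06436778],
       [ 0.06438157,  0.00100422, -0.99792485]]), 't': array([-0.0356434 ,  0.55219782,  1.1210657 ])}
```

View pics/top0.png

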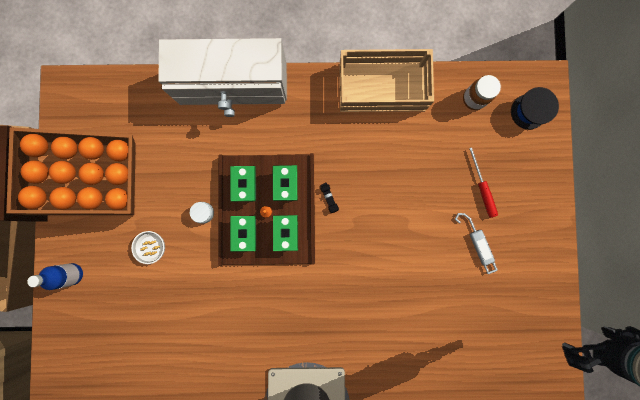

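The top view shows the rack with covers at about (243,183), (285,183), (243,233) and (285,233). Their white spots lie along image vertical (world x). The float is at (266,212), the tin at (201,212) and the reel seat at (329,197).

```bash
cat > loc.py <<'E'
import numpy as np,cv2
def locate(f="top0.npz",z=0.080):
    a=np.load(f);p=a["p"].astype(int);K,R,t=a["mtx"],a["R"],a["t"]
    r,g,b=p[...,0],p[...,1],p[...,2]
    m=((g>r+40)&(g>b+30)).astype(np.uint8);m[:140]=0;m[270:]=0;m[:,:210]=0;m[:,320:]=0
    cs,_=cv2.findContours(m,cv2.RETR_EXTERNAL,cv2.CHAIN_APPROX_NONE)
    C=-R.T@t
    def w(u,v):
        d=R.T@np.linalg.solve(K,[u,v,1]);return (C+d*(z-C[2])/d[2])
    out=[]
    for c in cs:
        if cv2.contourArea(c)<300: continue
        x,y,ww,h=cv2.boundingRect(c);s=p[y:y+h,x:x+ww].astype(float)
        wh=np.clip((s[...,0]-60)/150,0,1); wh[wh<.2]=0
        k=h//2;V,U=np.mgrid[y:y+h,x:x+ww]
        S=[w((U[q]*wh[q]).sum()/wh[q].sum(),(V[q]*wh[q]).sum()/wh[q].sum()) for q in(np.s_[:k],np.s_[k:])]
        D=a["d"][y+3:y+h-3,x+3:x+ww-3]
        out.append(dict(rect=cv2.minAreaRect(c),spots=np.array(S),mid=np.mean(S,0),sep=np.linalg.norm(S[0]-S[1]),yaw=np.arctan2(*(S[0]-S[1])[1::-1])))
    return out
if __name__=="__main__":
    for o in locate():
        print(o["rect"],o["spots"][:,:2].round(4).tolist(),o["mid"].round(4),o["sep"].round(4),o["yaw"].round(3))
E
python3 loc.py
```

```text
((242.5, 233.0), (34.0, 25.0), 90.0) [[0.4984, 0.1591], [0.4384, 0.1588]] [0.4684 0.159  0.08  ] 0.0601 0.005
((285.0, 232.5), (35.0, 24.0), 90.0) [[0.4986, 0.0491], [0.4387, 0.049]] [0.4687 0.049  0.08  ] 0.0599 0.002
((242.5, 183.0), (34.0, 25.0), 90.0) [[0.6283, 0.1593], [0.5684, 0.1592]] [0.5984 0.1593 0.08  ] 0.0599 0.002
((284.52130126953125, 182.66061401367188), (34.82059860229492, 24.084245681762695), 88.15238952636719) [[0.6286, 0.0496], [0.5686, 0.0494]] [0.5986 0.0495 0.08  ] 0.06 0.003
```

View pics/side0.png

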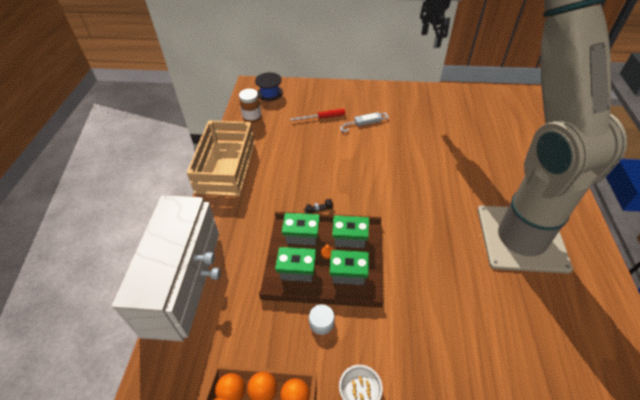

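The side view shows the four green covers level, with the pots and clear space above them. I'll start pressing spots with shut fingers.

```bash
cat > h.py <<'E'
from workcell import bot
from loc import locate
import numpy as np
L=locate(); Q=[1,0,0,0]
def probe(s,guard=2.0,zmin=0.072):
    bot.move_straight([s[0],s[1],0.095],velocity=0.15)
    f0=np.array(bot.get_contact_force())
    hit=bot.move_straight([s[0],s[1],zmin],velocity=0.012,guard=guard)
    z=bot.get_ee_pos()[2]; f=np.array(bot.get_contact_force())-f0
    print("t%.1f"%bot.get_time(),np.round(s[:2],3),hit,"z %.4f"%z,f.round(2),flush=True)
    return z
E
python3 - <<'E'
from h import *
bot.grip(0.0)
s=L[1]["spots"][0]
bot.move_ptp([s[0],s[1],0.15],Q)
print(bot.get_time(),bot.get_ee_pos(),bot.get_tool_rot())
probe(s)
bot.move_straight([s[0],s[1],0.095])
print(bot.get_time())
E
```

```text
3.3833 [0.49897927 0.04814861 0.15009114] [ 9.99999654e-01 -7.74707427e-04  2.23478014e-04  2.03008158e-04]
t5.2 [0.499 0.049] True z 0.0773 [-0.43  1.    6.26]
5.525
```

```bash
python3 - <<'E'
from h import *
zs=[]
for i,k in((3,1),):
    s=L[i]["spots"][k]
    z=probe(s,1.5)
    bot.move_straight([s[0],s[1],0.095])
print(bot.get_time())
E
```

```text
t7.3 [0.569 0.049] True z 0.0801 [-0.26 -1.36  5.99]
7.6
```

```bash
python3 - <<'E'
from h import *
s=L[1]["spots"][1]
probe(s,1.5)
bot.move_straight([s[0],s[1],0.095])
print(bot.get_time())
E
```

```text
t9.9 [0.439 0.049] True z 0.0776 [-2.08  0.09  5.55]
10.2083
```

Cover 1 (0.469, 0.049) sinks about 2.7 mm at both ends, so it's the one that rocks. Next I press its middle.

```bash
python3 - <<'E'
from h import *
s=L[1]["mid"]
z=probe(s,16,0.0735)
bot.sleep(.3);print(bot.get_ee_pos()[2],bot.get_contact_force())
E
```

```text
t12.2 [0.469 0.049] True z 0.0751 [0.49 1.15 5.08]
0.07510730971499335 [-0.59420911 -0.35509902  5.37345057]
```

It reached 5 mm down. I'll recheck both ends, lift away, and take a picture.

```bash
python3 - <<'E'
from h import *
from workcell import cams
import cv2
m=L[1]["mid"]
bot.move_straight([m[0],m[1],0.095])
for s in L[1]["spots"]:
    probe(s,1.5,0.068); bot.move_straight([s[0],s[1],0.095])
probe(m,10,0.068)
bot.move_straight([m[0],m[1],0.2])
bot.move_ptp([0.45,-0.3,0.3],Q)
for n in("top","side"):
    p,d=cams.get_image(n);d0=np.load(f"{n}0.npz")["d"]
    if n=="top":
        for o in L:
            x,y=map(int,o["rect"][0]);q=np.s_[y-14:y+15,x-9:x+10]
            print(np.round(o["mid"][:2],3),"top drop mm",1e3*np.median(d[q]-d0[q]))
        tile=p[140:280,180:350]
    else: tile2=p[190:350,240:410]
cv2.imwrite("pics/after.png",np.hstack([cv2.resize(tile,(400,400)),cv2.resize(tile2,(400,400))])[:,:,::-1])
print(bot.get_time(),bot.get_contact_force())
E
```

```text
t14.6 [0.499 0.049] True z 0.0751 [-0.27 -0.45  5.48]
t17.0 [0.439 0.049] True z 0.0751 [-0.68  0.79  5.44]
t19.1 [0.469 0.049] True z 0.0751 [-0.54 -0.19  6.66]
[0.468 0.159] top drop mm -0.13113022
[0.469 0.049] top drop mm 5.215645
[0.598 0.159] top drop mm 0.012755394
[0.599 0.05 ] top drop mm 0.054121017
21.5583 [-0.41805588 -0.35864654 -0.0663983 ]
```

View pics/after.png

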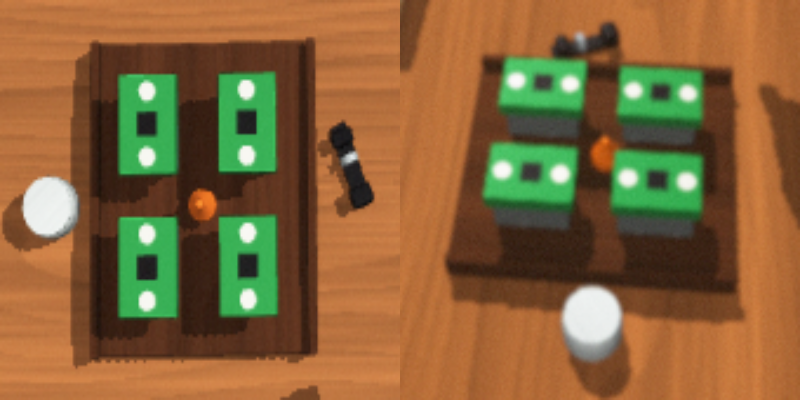

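The picture shows all four covers level. The lower-right one in the top view, at about (247,265), is now 5 mm lower, and the float, tin and reel seat are where they were.

```bash
python3 -c "
from workcell import bot
print(bot.close_job())"
```

```text
the job is handed in; nothing more can be done
None
```

The cover that rocked, at about (0.469, 0.049), is pressed fully home: it sits level 5 mm lower and no longer yields at either end; the hand is clear, nothing else was moved, and the job is handed in.

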